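Clamp a circuit board and set the holder's thumbscrew

ROBOT

A 6-joint arm with a two-finger parallel gripper is mounted at the origin on the work surface. World frame = base frame: x ahead of the robot, y to its left, z up, the work surface at z = 0. Lengths are in m, angles in rad, forces in N, time in s.
With the tool pointing down it reaches from about 0.35 to 0.95 m from the base axis. Payload 17.4 kg.
Tool frame: the origin (TCP) lies at the very end of the fingers, on their centre line; the grasp point (between the pads) lies 19 mm behind it (arm.grasp_offset is the distance from the TCP to the grasp point, in m); z points along the fingers, y is the line along which they close (so a half turn about z gives the same grasp; the last joint's range is limited). The gripper opens to 93 mm and grips with 3 to 60 N. Pads are 15 mm wide; open, the fingers measure 128 mm over their backs; the gripper's body (75 mm by 188 mm) begins 65 mm behind the grasp point.
Start: joints at [-1.236, 0.116, 1.442, -0, 1.584, -0.038], TCP at [0.246, -0.629, 0.189] pointing down, gripper open.
Joint ranges: [-2.83, 2.83], [-0.83, 2.19], [0.07, 2.5], [-1.14, 4.28], [0.01, 3], [-2.97, 2.97]. Speed limits (rad/s): [1.89, 1.89, 2.22, 3.14, 3.14, 3.14].

INTERFACE

Orientations are given as a unit quaternion [x, y, z, w].
In Python, from plant import telemetry, vision, arm gives the robot as it stands. The module is installed in compiled form; this text tells all that it offers.
- The arm moves only by the tool step_arm, never from a script. Its argument "motion" is a list of rows, each a list of 3 entries, a list of its own where there are three numbers: the shift along the tool's x, y, z in m, then the turn, a rotation vector about the tool's x, y, z in degrees, then the finger opening in m, from 0 to 0.093. A call has 1 to 12 rows; each row is the pose to reach, as a shift and turn from the pose commanded when the call began, along the tool's axes at that moment; what a row does not reach only later rows make up. A row lasts 1/10 s, in which the tool goes at most 50 mm and 8.59 degrees, less where a joint would pass 70% of its speed; a pose out of reach is approached as far as the arm can. A call with a gripper value outside its range is refused whole. The fingers move at their own pace and stop on an object; "newtons" is the grip in N (left out, the last holds). Time passes only in rows, so rows that repeat a pose let the fingers close. It gives the time, the measured TCP pose, the force, the opening and the grip force at its end, in the units of the state.
- telemetry.observe(): the state, without advancing time (a new reading comes with each control period).
- vision.grab_frame(name): name is "scene" or "top" or "wrist"; returns the picture (384x512x3 uint8, blue, green, red); there is no depth.
- vision.calibration(name): a dict with "mtx" (3x3 intrinsics, pixels), "dist_coeffs" ([k1, k2, p1, p2, k3] as OpenCV has them; the pictures are not rectified), "T" (4x4, takes a point from camera to world coordinates). Camera axes: x right, y down, z forward; pixel columns grow to the right and rows downward; lengths in m; the calibration is good to about 2 mm. A picture is of the moment at which its call begins: read the wrist's pose just before it. calibration takes no time and is no camera call; for the wrist camera it gives the pose at the moment of the call.
- arm.finish_job(): hands the job in; it is judged then, once.
The state is a dict: "t": time; "qpos": joint angles; "joint_vel": joint speeds; "tau": joint torques, N m; "eef_pos": TCP position; "eef_rot": TCP orientation; "ft_force": force on the tool from outside, world axes, zero at the start; "moment": the same for the moment, N m; "finger_gap": finger opening in m; "gripper_force": force on a finger pad.
Only numpy, scipy, OpenCV 4.12 (cv2) and the standard library are available. Lean on these libraries where they do the work, as an engineer would, in place of code of your own. Each camera call takes 0.05 s, during which the arm holds its last target. There are 200 camera calls.

TASK

Clamp the circuit board in its holder: turn the two black T-handle clamp knobs clockwise, in either order, fully home against their stops. Only then turn the slim brass thumbscrew clockwise until it seats, back it off a quarter turn, and finish still gripping it there, without letting go, as it must be held for the locking nut. Leave the clamp knobs tight and do not disturb the soldering-iron stand, the solder spool or the jar.

Things in the scene. Friction and masses are not known exactly. Their poses are not given: they have to be found in the camera images.
- holder: Board holder: a fixed white panel 270 x 370 x 12 mm (x, y, z) on the table, with a green circuit board 190 x 330 mm on its far (+x) part (nothing on it above 40 mm). Origin at the centre of the panel's underside. Three equal posts stand in a row along the board's near long edge, at x = -55 and y = -120, 0, +120 mm; two carry a clamp knob, one the thumbscrew, and which stands where varies
- screw_post: Fixed grey post of the thumbscrew (the clamps' posts are the same), 36 mm wide. Origin on the panel, under the screw axis, 12 mm above the table; axes parallel to the holder's. Its flat arm lies along x, from 50 mm behind to 24 mm beyond the screw axis, its top 69 mm above the table
- clamp_a_grip (a point): Clamp knob A, a black plastic T-handle: a bar 46 long, 14 thick, 34 mm tall on a disc 32 mm across, 8 mm thick. Point on its vertical axis at grip height, 101 mm above the table: 12 below the bar's top, 21 above the disc, 32 mm above the post's arm. Its x axis runs along the bar and turns with it, z is up; at the stop the bar lies along the post's arm
- clamp_b_grip (a point): Clamp knob B, like A: a black plastic T-handle: a bar 46 long, 14 thick, 34 mm tall on a disc 32 mm across, 8 mm thick. Point on its vertical axis at grip height, 101 mm above the table: 12 below the bar's top, 21 above the disc, 32 mm above the post's arm. Its x axis runs along the bar and turns with it, z is up; at the stop the bar lies along the post's arm
- screw_grip (a point): Thumbscrew: plain brass, a flat upright paddle 36 wide, 8 thick, 36 mm tall on a thin neck. Point on its vertical axis at grip height, 114 mm above the table: 20 below the paddle's top, 45 mm above the post's arm. Its x axis runs along the paddle and turns with it, z is up. Seated, the paddle lies along the post's arm; a quarter turn back, square across it
- clamp_a (a joint): Turn of clamp knob A. Value: minus the angle (rad) still to turn clockwise, seen from above, to the hard stop: 0 is fully home, -1 is one radian unscrewed. Range -3 to 0, starts between -1.4 and -0.6. Stiff (0.06 N m), stays where it is left, does not rise or sink. 
- clamp_b (a joint): Turn of clamp knob B. Value: minus the angle (rad) still to turn clockwise, seen from above, to the hard stop: 0 is fully home, -1 is one radian unscrewed. Range -3 to 0, starts between -1.4 and -0.6. Stiff (0.06 N m), stays where it is left, does not rise or sink. 
- screw (a joint): Turn of the thumbscrew. Value: minus the angle (rad) still to turn clockwise, seen from above, to the hard stop: 0 is fully home, -1 is one radian unscrewed. Range -3 to 0, starts between -1.4 and -0.6. Stiff (0.06 N m), stays where it is left, does not rise or sink. 0 is where it seats; a quarter turn back reads -1.571
- iron_stand: Bystander: loose soldering-iron stand, a black tray 75 x 150 x 20 mm with a yellow sponge and a leaning coil holder, 145 mm tall; to the left of the holder. Origin at the centre of its underside
- spool: Bystander: loose aluminium solder spool standing upright, 50 mm across, 40 mm tall; to the right of the holder. Origin at the centre of its underside
- jar: Bystander: loose small jar with a white lid, 44 mm across, 45 mm tall; to the right of the holder, beyond the spool. Origin at the centre of its underside

How it is judged:
By the outcome, as a careful person would: the job done as asked, in the order asked, and still so for the second after the job is handed in, while the arm keeps its last pose, push and grip.
It also fails if it takes over 51 s, if anything falls off the work surface, if the arm or the gripper's body presses on something with over 40 N, if the wrist force passes 120 N, or if a joint passes its speed limit or range.

## Working session

There is one attempt and no reset: what is moved stays moved. The work goes in short steps, Python scripts to look and compute and a tool call to move; the robot and the scene stay as the last step left them, time stands still between calls to the robot, and variables do not carry over. Pictures are saved under pics/ and viewed, at most 10 in all, crops included, and the job is handed in when it is done.

Besides the shell and the picture viewer there is one more tool, called after ">>>" by a JSON object that holds its "fn" and its "kwargs". step_arm: Moves the arm, as the interface text tells. Its arguments: {"type":"object","properties":{"motion":{"type":"array","items":{"type":"array"}},"newtons":{"type":"number"}},"required":["motion"]}

```bash
mkdir -p pics
cat > h.py <<'E'
import numpy as np, cv2
from plant import telemetry, vision, arm
from scipy.spatial.transform import Rotation as R
def ray(cal,uv,z):
    p=cv2.undistortPoints(np.array(uv,float).reshape(-1,1,2),np.array(cal["mtx"]),np.array(cal["dist_coeffs"])).reshape(-1,2)
    T=np.array(cal["T"]); d=np.c_[p,np.ones(len(p))]@T[:3,:3].T; o=T[:3,3]
    return o+d*((z-o[2])/d[:,2])[:,None]
def proj(cal,P):
    T=np.linalg.inv(np.array(cal["T"]))
    return cv2.projectPoints(np.array(P,float).reshape(-1,1,3),cv2.Rodrigues(T[:3,:3])[0],T[:3,3],np.array(cal["mtx"]),np.array(cal["dist_coeffs"]))[0].reshape(-1,2)
E
python3 - <<'E'
from h import *
a=vision.grab_frame("top");b=vision.grab_frame("scene")
cv2.imwrite("pics/top.png",cv2.resize(a,(768,576),interpolation=cv2.INTER_CUBIC));cv2.imwrite("pics/scene.png",b)
np.save("top.npy",a)
for n in("top","scene"):
    c=vision.calibration(n);print(n,np.round(c["T"],3).tolist(),np.round(c["mtx"],1).tolist())
s=telemetry.observe();print(s["t"],s["eef_pos"],s["eef_rot"])
E
```

```text
top [[-0.007, -0.986, 0.167, 0.392], [-1.0, 0.011, 0.023, 0.019], [-0.024, -0.167, -0.986, 1.176], [0.0, 0.0, 0.0, 1.0]] [[404.0, 0.0, 255.7], [0.0, 404.0, 193.5], [0.0, 0.0, 1.0]]
scene [[0.409, 0.717, -0.564, 1.181], [0.912, -0.327, 0.246, -0.212], [-0.008, -0.616, -0.788, 0.899], [0.0, 0.0, 0.0, 1.0]] [[397.5, 0.0, 256.0], [0.0, 397.5, 194.9], [0.0, 0.0, 1.0]]
0.1 [ 0.24577855 -0.62843696  0.18818309] [ 9.82675704e-01  1.85332642e-01 -7.55655253e-05 -5.16583199e-04]
```

View pics/top.png

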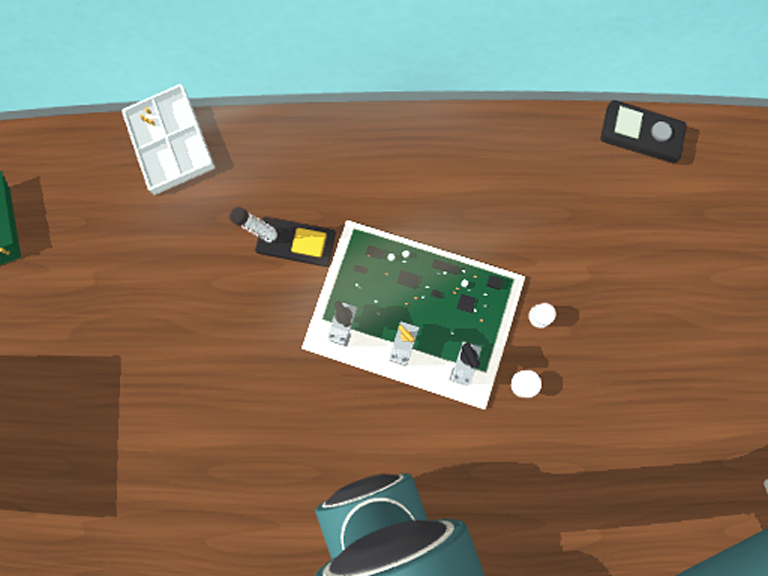

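View pics/scene.png

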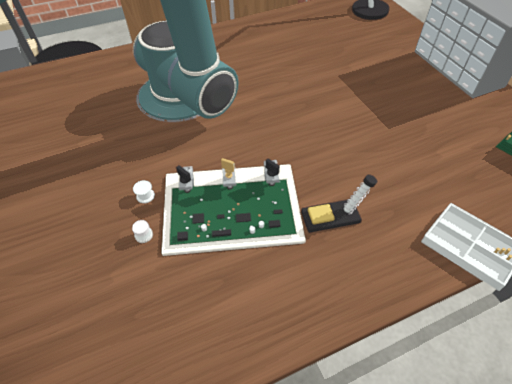

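The top view shows the panel with corners at about (347,221), (525,275), (487,409) and (303,348) in the upscaled picture. The clamps are at about (343,318) on the left and (468,356) on the right, with the brass screw in the middle at (405,335). The scene view agrees.

Run:
```python
from h import *
a=np.load("top.npy");c=vision.calibration("top")
m=cv2.inRange(a,(190,190,190),(255,255,255)); 
hsv=cv2.cvtColor(a,cv2.COLOR_BGR2HSV)
g=cv2.inRange(hsv,(45,60,20),(90,255,255))
m=cv2.morphologyEx(m|g,cv2.MORPH_CLOSE,np.ones((9,9)))
m[:,:195]=0;m[:140]=0;m[280:]=0
cs=max(cv2.findContours(m,0,1)[0],key=cv2.contourArea)
h=cv2.convexHull(cs).reshape(-1,2)
W=ray(c,h,0.012)[:,:2]
r=cv2.minAreaRect(W.astype(np.float32));print(r)
bx=cv2.boxPoints(r)
# long axis = holder y
e=bx[1]-bx[0];f=bx[2]-bx[1]; L=e if np.linalg.norm(e)>np.linalg.norm(f) else f
y=L/np.linalg.norm(L); y=y if y[1]>0 else -y
x=np.array([y[1],-y[0]]); yaw=np.arctan2(x[1],x[0]);print("yaw",np.degrees(yaw),"corners",h.tolist() if len(h)<12 else len(h))
ctr=np.array(r[0])
ym=[-.12,0,.12]
big=cv2.resize(a,None,fx=6,fy=6,interpolation=cv2.INTER_CUBIC)
for k,t in enumerate(ym):
    p=ctr-0.055*x+t*y; print(t,p)
    for z in(.069,.113):
        u=proj(c,[*p,z])[0]; cv2.circle(big,tuple(int(v*6+3) for v in u),3,(0,0,255) if z<.1 else (255,0,255),-1)
    for s in(-.05,.024):
      u=proj(c,[*(p+s*x),.069])[0]; cv2.circle(big,tuple(int(v*6+3) for v in u),3,(0,255,255),-1)
cv2.imwrite("pics/top2.png",big[1140:1620,1190:1990])
```

```text
((0.5472908616065979, -0.013246417045593262), (0.3725288212299347, 0.27066099643707275), 71.18465423583984)
yaw -18.815346 corners 18
-0.12 [ 0.45652759 -0.10909541]
0 [0.4952299  0.00449214]
0.12 [0.53393221 0.11807969]
```

View pics/top2.png

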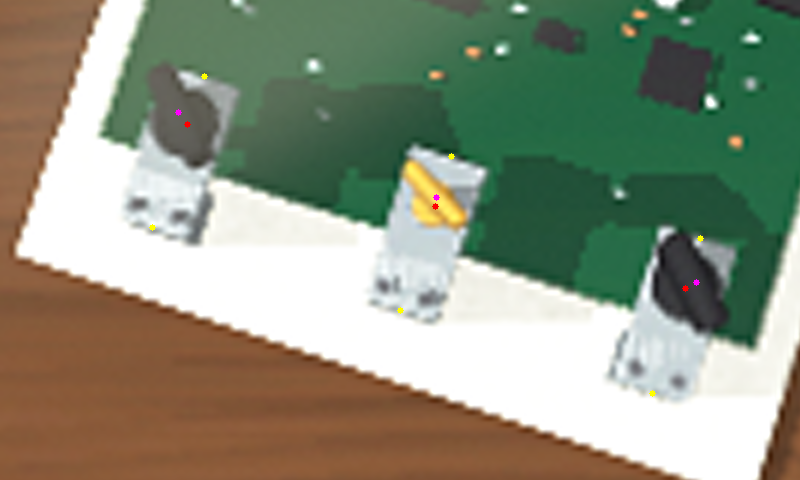

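The projected axes and post-arm ends land on the posts. The bars look about 46°, 60° and 47° short of home (left, middle, right). I'll move over the posts and measure with the wrist camera.

```bash
cat >> h.py <<'E'
def go(p,yaw):
    s=telemetry.observe(); Rt=R.from_quat(s["eef_rot"])
    Rg=R.from_euler("z",yaw,degrees=True)*R.from_quat([1,0,0,0])
    print("t",round(s["t"],2),"pos",np.round(s["eef_pos"],4),"shift",np.round(Rt.inv().apply(np.array(p)-s["eef_pos"]),4),"turn",np.round((Rt.inv()*Rg).as_rotvec(degrees=True),2))
E
python3 -c "
from h import *
go([.47,0,.28],21)"
```

```text
t 0.1 pos [ 0.2458 -0.6284  0.1882] shift [ 0.4377 -0.5037 -0.0913] turn [-0.06 -0.    0.36]
```

>>> {"fn": "step_arm", "kwargs": {"motion": [[[0, 0, -0.03], [0, 0, 0], 0.045], [[0.4377, -0.5037, -0.0913], [0, 0, 0], 0.045], [[0.4377, -0.5037, -0.0913], [0, 0, 0], 0.045], [[0.4377, -0.5037, -0.0913], [0, 0, 0], 0.045], [[0.4377, -0.5037, -0.0913], [0, 0, 0], 0.045], [[0.4377, -0.5037, -0.0913], [0, 0, 0], 0.045], [[0.4377, -0.5037, -0.0913], [0, 0, 0], 0.045], [[0.4377, -0.5037, -0.0913], [0, 0, 0], 0.045], [[0.4377, -0.5037, -0.0913], [0, 0, 0], 0.045], [[0.4377, -0.5037, -0.0913], [0, 0, 0], 0.045], [[0.4377, -0.5037, -0.0913], [0, 0, 0], 0.045], [[0.4377, -0.5037, -0.0913], [0, 0, 0], 0.045]]}}

```text
t: 1.3
eef_pos: [0.4299, -0.1108, 0.2694]
eef_rot: [0.983, 0.185, 0.0, 0.0]
ft_force: [0.6, -0.9, -0.2]
finger_gap: 0.0449
gripper_force: 0.0
```

>>> {"fn": "step_arm", "kwargs": {"motion": [[[0, 0, 0], [0, 0, 0], 0.045], [[0, 0, 0], [0, 0, 0], 0.045], [[0, 0, 0], [0, 0, 0], 0.045]]}}

```text
t: 1.6
eef_pos: [0.4296, -0.1134, 0.2689]
eef_rot: [0.983, 0.185, -0.0, -0.0]
ft_force: [0.0, 0.5, -0.2]
finger_gap: 0.0452
gripper_force: 0.0
```

Run:
```python
from h import *
c=vision.calibration("wrist");a=vision.grab_frame("wrist");np.save("w.npy",a);np.save("wc.npy",c,allow_pickle=True)
go([.47,0,.28],21)
print(np.round(c["T"],3).tolist())
big=cv2.resize(a,(768,576))
for t in((.4565,-.1091),(.4952,.0045),(.5339,.118)):
    u=proj(c,[*t,.113])[0]; print(u); cv2.circle(big,tuple(int(v*1.5) for v in u),3,(255,0,255),-1)
cv2.imwrite("pics/w.png",big)
```

```text
t 1.65 pos [ 0.4295 -0.1138  0.2689] shift [ 0.079  -0.0913 -0.0111] turn [-0.01  0.03  0.27]
[[0.364, -0.893, -0.264, 0.503], [-0.931, -0.349, -0.103, -0.085], [-0.0, 0.283, -0.959, 0.466], [0.0, 0.0, 0.0, 1.0]]
[258.95034095 144.99321066]
[163.30107143  63.84915196]
[ 52.39602229 -30.56796911]
```

View pics/w.png

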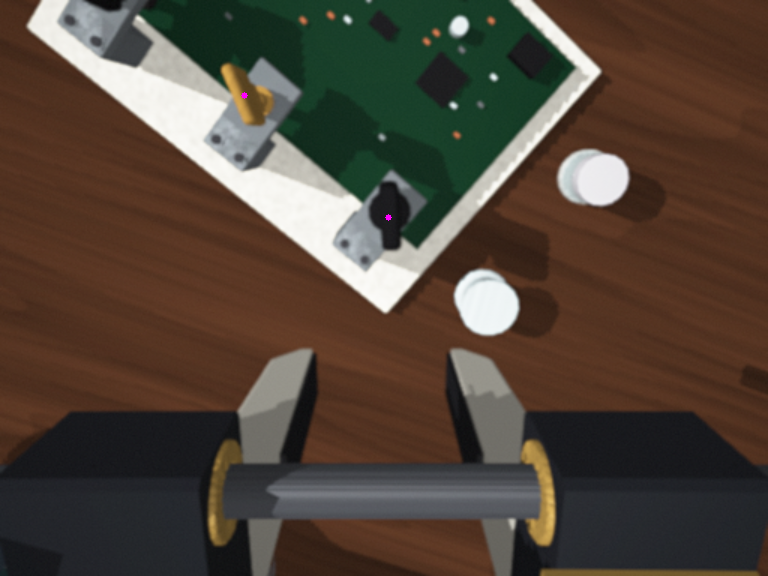

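The wrist view shows the right bar running from (388,183) to (391,248) at 1.5x scale, with my predicted axis on it at (389,217). The brass paddle top runs from about (228,66) to (255,124).

Run:
```python
from h import *
c=np.load("wc.npy",allow_pickle=True).item();t=vision.calibration("top")
def seg(n,c,uv,z):
    P=ray(c,uv,z);d=P[0]-P[1];print(n,"mid",P.mean(0)[:2].round(4),"len",np.linalg.norm(d).round(4),"yaw",np.degrees(np.arctan2(d[1],d[0])).round(1))
seg("Rw",c,np.array([[388,183],[391,248]])/1.5,.113)
seg("Sw",c,np.array([[228,66],[255,124]])/1.5,.134)
f=lambda q:(np.array(q)+[1190,1140]-3)/6
seg("Rt",t,f([[673,236],[714,325]]),.113)
seg("St",t,f([[410,163],[460,223]]),.134)
seg("Lt",t,f([[161,72],[203,161]]),.113)
go([.4565,-.109,.15],25)
```

```text
Rw mid [ 0.4577 -0.1094] len 0.0442 yaw 24.3
Sw mid [0.4951 0.001 ] len 0.0351 yaw 44.1
Rt mid [ 0.4574 -0.1077] len 0.0427 yaw 23.4
St mid [0.495  0.0053] len 0.0337 yaw 39.1
Lt mid [0.5321 0.1167] len 0.0442 yaw 25.2
t 1.65 pos [ 0.4295 -0.1138  0.2689] shift [0.0269 0.0054 0.1189] turn [-0.01  0.03 -3.73]
```

>>> {"fn": "step_arm", "kwargs": {"motion": [[[0.0272, 0.0054, 0.04], [0, 0, -2.7], 0.045], [[0.0272, 0.0054, 0.09], [0, 0, -2.7], 0.045], [[0.0272, 0.0054, 0.13], [0, 0, -2.7], 0.045], [[0.0272, 0.0054, 0.16], [0, 0, -2.7], 0.045], [[0.0272, 0.0054, 0.182], [0, 0, -2.7], 0.045], [[0.0272, 0.0054, 0.182], [0, 0, -2.7], 0.045], [[0.0272, 0.0054, 0.182], [0, 0, -2.7], 0.045], [[0.0272, 0.0054, 0.182], [0, 0, -2.7], 0.045]]}}

```text
t: 2.45
eef_pos: [0.4577, -0.1086, 0.0888]
eef_rot: [0.978, 0.208, 0.001, 0.0]
ft_force: [-0.2, -0.2, 0.1]
finger_gap: 0.0451
gripper_force: 0.0
```

>>> {"fn": "step_arm", "kwargs": {"motion": [[[0, 0, 0], [0, 0, 0], 0.0], [[0, 0, 0], [0, 0, 0], 0.0], [[0, 0, 0], [0, 0, 0], 0.0], [[0, 0, 0], [0, 0, 0], 0.0], [[0, 0, 0], [0, 0, 0], 0.0], [[0, 0, 0], [0, 0, 0], 0.0]], "newtons": 30}}

```text
t: 3.05
eef_pos: [0.4571, -0.1079, 0.0872]
eef_rot: [0.978, 0.208, -0.0, -0.0]
ft_force: [-1.1, -0.6, -0.1]
finger_gap: 0.0023
gripper_force: 0.0
```

Run:
```python
from h import *
go([.457,-.109,.088],-18.8);s=telemetry.observe();print(s["ft_force"],s["moment"],s["finger_gap"],s["gripper_force"])
```

```text
t 3.05 pos [ 0.4571 -0.1079  0.0872] shift [-0.0006  0.001  -0.0008] turn [-0.    0.   42.87]
[-1.08751236 -0.56257073 -0.11886666] [-0.0083114  -0.0126269  -0.01494944] 0.0023334962255945413 0.0
```

The gap closed to 2 mm, so nothing is gripped. I'll look.

Run:
```python
from h import *
s=telemetry.observe();print(s["finger_gap"],s["gripper_force"])
w=cv2.resize(vision.grab_frame("wrist"),(512,384))
b=cv2.resize(vision.grab_frame("scene")[120:260,110:310],(572,400),interpolation=cv2.INTER_CUBIC)
o=np.zeros((400,800,3),np.uint8);o[:,:572]=b;cv2.imwrite("pics/m.png",np.hstack([cv2.resize(b,(400,280)),cv2.resize(w,(373,280))]))
s=telemetry.observe();print(s["finger_gap"],s["gripper_force"])
```

```text
0.0023334962255945413 0.0
0.0007397104320126932 0.0
```

View pics/m.png

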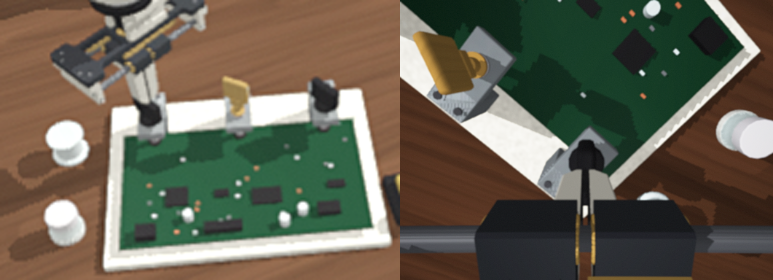

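Run:
```python
from h import *
s=telemetry.observe();c=vision.calibration("wrist");w=vision.grab_frame("wrist")
P=[[.457,-.109,.113],[.457,-.109,.08],[.457,-.109,.069],s["eef_pos"]]
u=proj(c,P);print(u.round(0).tolist());print(s["finger_gap"],np.round(s["ft_force"],2))
a=w[150:342,160:416];a=cv2.resize(a,None,fx=3,fy=3,interpolation=cv2.INTER_CUBIC)
for q,k in zip(u,[(255,0,255),(0,255,0),(0,255,255),(0,0,255)]): cv2.circle(a,(int((q[0]-160)*3),int((q[1]-150)*3)),3,k,-1)
cv2.imwrite("pics/w2.png",a)
```

```text
[[254.0, 245.0], [254.0, 223.0], [254.0, 217.0], [253.0, 226.0]]
0.0007397104320126932 [-0.68  0.07 -0.92]
```

View pics/w2.png

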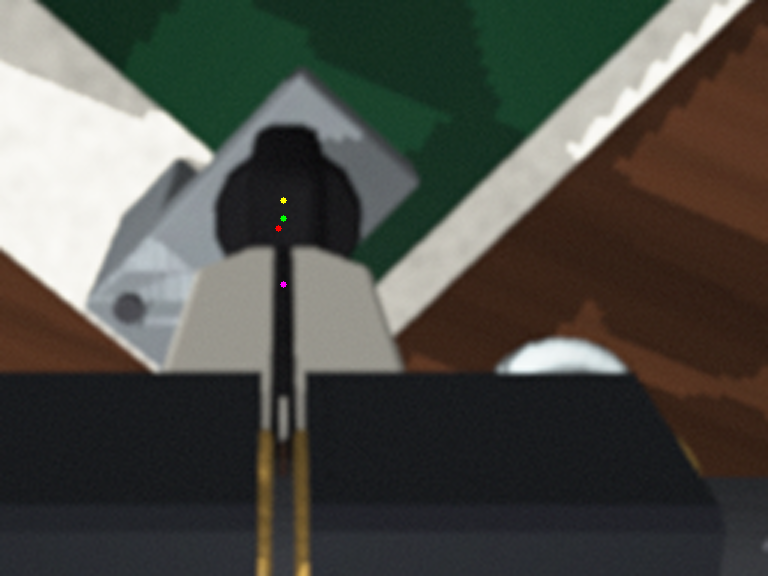

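Run:
```python
from h import *
c=vision.calibration("wrist");s=telemetry.observe();Rt=R.from_quat(s["eef_rot"]).as_matrix();p=np.array(s["eef_pos"])
f=lambda P:((proj(c,P)-[160,150])*3).round(0).tolist()
x=Rt[:,0]
for z in(.08,.113):
    q=np.array([.457,-.109,z]);print(z,f([q-.023*x,q,q+.023*x,q+.016*x]))
print("tips",f([p+.0075*x+k*Rt[:,1]-h*Rt[:,2] for k in(0,.01) for h in(0,.02,.04)]))
print(s["finger_gap"],s["gripper_force"],np.array(c["T"])[:3,3])
```

```text
0.08 [[283.0, 317.0], [283.0, 218.0], [283.0, 113.0], [283.0, 145.0]]
0.113 [[283.0, 398.0], [283.0, 285.0], [283.0, 163.0], [283.0, 201.0]]
tips [[278.0, 193.0], [278.0, 231.0], [278.0, 276.0], [328.0, 193.0], [333.0, 231.0], [338.0, 276.0]]
0.0006328690022962351 0.0 [ 0.52903368 -0.0765091   0.28400182]
```

Run:
```python
from h import *
c=np.load("wc.npy",allow_pickle=True).item();p=np.array([.4295,-.1138,.2689]);Rt=R.from_quat([.983,.185,0,0]).as_matrix()
for h in(0,.02,.03,.04,.05):
  for x in(0,.0075):print(h,x,(1.5*proj(c,[p+Rt@[x,k*.0225,-h] for k in(-1,1)])).round(0).tolist())
print(np.array(c["mtx"])[0,0],c["dist_coeffs"])
s=telemetry.observe();print(np.round(s["qpos"],3))
```

```text
0 0 [[325.0, 340.0], [435.0, 340.0]]
0 0.0075 [[324.0, 322.0], [436.0, 322.0]]
0.02 0 [[319.0, 360.0], [441.0, 360.0]]
0.02 0.0075 [[318.0, 341.0], [441.0, 341.0]]
0.03 0 [[316.0, 372.0], [444.0, 372.0]]
0.03 0.0075 [[315.0, 352.0], [445.0, 352.0]]
0.04 0 [[312.0, 385.0], [447.0, 385.0]]
0.04 0.0075 [[311.0, 364.0], [448.0, 364.0]]
0.05 0 [[308.0, 399.0], [451.0, 399.0]]
0.05 0.0075 [[307.0, 377.0], [452.0, 377.0]]
345.34551070542824 [0.01683633 0.         0.         0.         0.        ]
[-0.286 -0.301  1.996  0.     1.447  0.865]
```

The tips stop about 28 mm short of the reported TCP. In the hover picture their separation and row also fit a point about 0.03 m behind it, so the fingers have closed above the bar. I'll open and go down gently, watching the force.

>>> {"fn": "step_arm", "kwargs": {"motion": [[[0, 0, 0], [0, 0, 0], 0.045], [[0, 0, 0], [0, 0, 0], 0.045], [[0, 0, 0], [0, 0, 0], 0.045], [[0, 0, 0], [0, 0, 0], 0.045], [[0, 0, 0], [0, 0, 0], 0.045], [[0, 0, 0.004], [0, 0, 0], 0.045], [[0, 0, 0.008], [0, 0, 0], 0.045], [[0, 0, 0.008], [0, 0, 0], 0.045]]}}

```text
t: 4.0
eef_pos: [0.4568, -0.1078, 0.0783]
eef_rot: [0.978, 0.208, -0.0, -0.0]
ft_force: [0.4, -0.5, -0.2]
finger_gap: 0.0449
gripper_force: 0.0
```

>>> {"fn": "step_arm", "kwargs": {"motion": [[[0, 0, 0.004], [0, 0, 0], 0.045], [[0, 0, 0.008], [0, 0, 0], 0.045], [[0, 0, 0.012], [0, 0, 0], 0.045], [[0, 0, 0.014], [0, 0, 0], 0.045], [[0, 0, 0.014], [0, 0, 0], 0.045]]}}

```text
t: 4.5
eef_pos: [0.457, -0.1079, 0.0648]
eef_rot: [0.978, 0.208, -0.0, -0.0]
ft_force: [0.0, -0.4, -0.7]
finger_gap: 0.0448
gripper_force: 0.0
```

>>> {"fn": "step_arm", "kwargs": {"motion": [[[0, 0, 0], [0, 0, 0], 0.0], [[0, 0, 0], [0, 0, 0], 0.0], [[0, 0, 0], [0, 0, 0], 0.0], [[0, 0, 0], [0, 0, 0], 0.0], [[0, 0, 0], [0, 0, 0], 0.0], [[0, 0, 0], [0, 0, 0], 0.0]], "newtons": 30}}

```text
t: 5.1
eef_pos: [0.4575, -0.1086, 0.0654]
eef_rot: [0.978, 0.208, 0.0, 0.001]
ft_force: [3.2, -6.0, -1.7]
finger_gap: 0.0137
gripper_force: 30.0
```

Run:
```python
from h import *
go([.457,-.109,.063],-18.8);s=telemetry.observe();print(s["ft_force"],s["moment"],s["finger_gap"],s["gripper_force"])
c=vision.calibration("wrist");w=vision.grab_frame("wrist")
cv2.imwrite("pics/w3.png",cv2.resize(w[100:340,100:420],(640,480)))
```

```text
t 5.1 pos [ 0.4575 -0.1086  0.0654] shift [-0.0006  0.0001  0.0024] turn [ 0.1  -0.06 42.86]
[ 3.2422819  -6.02513976 -1.67482349] [-1.02804136 -0.51338793  0.06408207] 0.013738125735839114 29.952695667743683
```

View pics/w3.png

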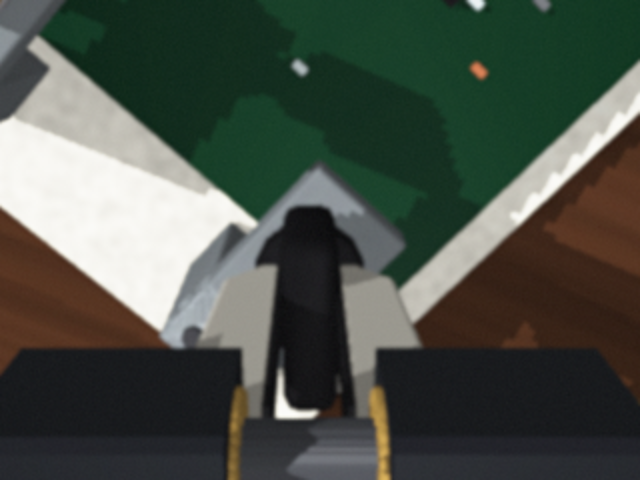

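The wrist view shows the bar between the fingers, running from (310,210) to (310,400). The gap is 13.7 mm at 30 N. Now I'll turn it clockwise.

>>> {"fn": "step_arm", "kwargs": {"motion": [[[0, 0.001, 0], [0, 0, 4], 0.0], [[0, 0.001, 0], [0, 0, 10], 0.0], [[0, 0.001, 0], [0, 0, 16], 0.0], [[0, 0.001, 0], [0, 0, 22], 0.0], [[0, 0.001, 0], [0, 0, 28], 0.0], [[0, 0.001, 0], [0, 0, 33], 0.0], [[0, 0.001, 0], [0, 0, 37], 0.0], [[0, 0.001, 0], [0, 0, 40], 0.0], [[0, 0.001, 0], [0, 0, 40], 0.0]], "newtons": 45}}

```text
t: 6.05
eef_pos: [0.4576, -0.1094, 0.0653]
eef_rot: [0.99, -0.14, 0.0, 0.001]
ft_force: [0.2, -4.8, -0.3]
finger_gap: 0.0137
gripper_force: 45.0
```

```bash
cat > m.py <<'E'
from h import *
import sys
s=telemetry.observe();x=R.from_quat(s["eef_rot"]).apply([1,0,0]);print("yaw",np.degrees(np.arctan2(x[1],x[0])).round(2),"pos",np.round(s["eef_pos"],4),"F",np.round(s["ft_force"],1),"M",np.round(s["moment"],3),s["finger_gap"].__round__(4),round(s["gripper_force"],1),"t",s["t"],"q6",s["qpos"][5].round(2))
E
python3 m.py
```

```text
yaw -16.07 pos [ 0.4576 -0.1094  0.0653] F [ 0.2 -4.8 -0.3] M [-0.78  -0.075 -0.106] 0.0137 45.0 t 6.05 q6 1.56
```

>>> {"fn": "step_arm", "kwargs": {"motion": [[[0, 0, 0], [0, 0, 1], 0.0], [[0, 0, 0], [0, 0, 2], 0.0], [[0, 0, 0], [0, 0, 3], 0.0], [[0, 0, 0], [0, 0, 4], 0.0], [[0, 0, 0], [0, 0, 4], 0.0]]}}

```text
t: 6.55
eef_pos: [0.4576, -0.1095, 0.0653]
eef_rot: [0.985, -0.173, 0.0, 0.001]
ft_force: [-0.8, -5.1, 0.2]
finger_gap: 0.0137
gripper_force: 45.1
```

```bash
python3 m.py
```

```text
yaw -19.97 pos [ 0.4576 -0.1095  0.0653] F [-0.8 -5.1  0.2] M [-0.861 -0.058  0.365] 0.0137 45.1 t 6.55 q6 1.63
```

>>> {"fn": "step_arm", "kwargs": {"motion": [[[0, 0, 0], [0, 0, 1], 0.0], [[0, 0, 0], [0, 0, 2], 0.0], [[0, 0, 0], [0, 0, 2], 0.0]]}}

```text
t: 6.85
eef_pos: [0.4576, -0.1095, 0.0653]
eef_rot: [0.982, -0.19, 0.0, 0.001]
ft_force: [-0.2, -6.7, -0.1]
finger_gap: 0.0139
gripper_force: 46.1
```

```bash
python3 m.py
```

```text
yaw -21.95 pos [ 0.4576 -0.1095  0.0653] F [-0.2 -6.7 -0.1] M [-0.931 -0.104  0.773] 0.0139 46.1 t 6.85 q6 1.67
```

The vertical moment rose to 0.77 N m with the bar along the arm, so this clamp is at its stop. Next: release, rise, and move over to the left clamp.

>>> {"fn": "step_arm", "kwargs": {"motion": [[[0, 0, 0], [0, 0, 0], 0.045], [[0, 0, 0], [0, 0, 0], 0.045], [[0, 0, 0], [0, 0, 0], 0.045], [[0, 0, 0], [0, 0, 0], 0.045], [[0, 0, -0.03], [0, 0, 0], 0.045], [[0, 0, -0.075], [0, 0, 0], 0.045], [[-0.002, -0.04, -0.08], [0, 0, -8], 0.045], [[-0.005, -0.08, -0.08], [0, 0, -16], 0.045], [[-0.007, -0.12, -0.08], [0, 0, -24], 0.045], [[-0.009, -0.16, -0.08], [0, 0, -32], 0.045], [[-0.012, -0.2, -0.08], [0, 0, -40], 0.045], [[-0.0147, -0.2389, -0.08], [0, 0, -47], 0.045]]}}

```text
t: 8.05
eef_pos: [0.5334, 0.1202, 0.1452]
eef_rot: [0.976, 0.22, 0.0, -0.0]
ft_force: [0.9, -1.0, -0.2]
finger_gap: 0.045
gripper_force: 0.0
```

>>> {"fn": "step_arm", "kwargs": {"motion": [[[0, 0, 0], [0, 0, 0], 0.045], [[0, 0, 0], [0, 0, 0], 0.045], [[0, 0, 0], [0, 0, 0], 0.045], [[0, 0, 0], [0, 0, 0], 0.045]]}}

```text
t: 8.45
eef_pos: [0.533, 0.1173, 0.1453]
eef_rot: [0.976, 0.216, 0.0, 0.0]
ft_force: [-0.1, -0.4, -0.2]
finger_gap: 0.0454
gripper_force: 0.0
```

Run:
```python
from h import *
exec(open("m.py").read())
c=vision.calibration("wrist");w=vision.grab_frame("wrist");np.save("w4.npy",w);np.save("wc4.npy",c,allow_pickle=True)
for t in((.4575,-.109,.113),(.4957,.0045,.134),(.534,.118,.113)):
    u=proj(c,t)[0]; print(u); cv2.circle(w,tuple(int(v) for v in u),1,(255,0,255),-1)
cv2.imwrite("pics/w4.png",cv2.resize(w,(768,576),interpolation=cv2.INTER_CUBIC))
go([.534,.1178,.064],25)
```

```text
yaw 24.95 pos [0.533  0.1173 0.1453] F [-0.1 -0.4 -0.2] M [ 0.02  -0.019  0.   ] 0.0454 0.0 t 8.45 q6 1.31
[463.01324317 397.33177369]
[375.48912398 327.95616574]
[252.63036111 207.35565327]
t 8.5 pos [0.5331 0.1173 0.1453] shift [ 0.001  -0.      0.0813] turn [ 0.01 -0.02 -0.05]
```

View pics/w4.png

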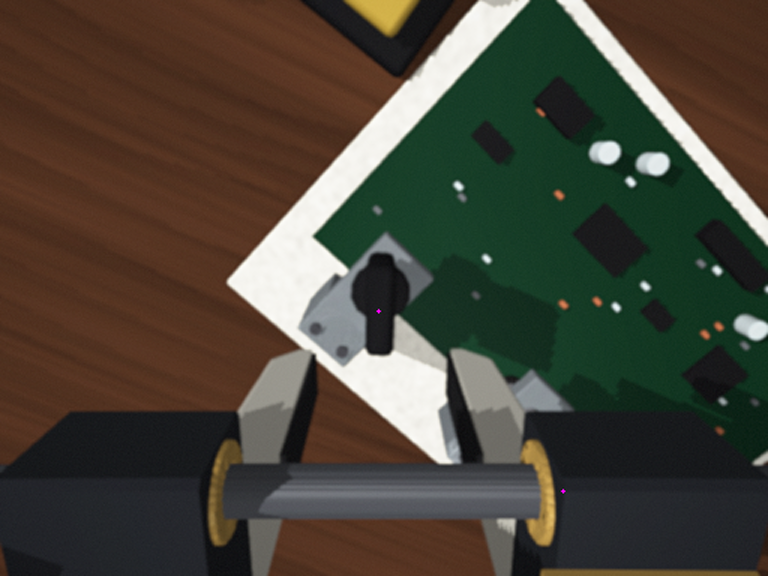

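The left bar is vertical in the view, from (380,262) to (379,353), with the axis prediction at its centre. I'll descend and grip.

>>> {"fn": "step_arm", "kwargs": {"motion": [[[0.001, 0, 0.02], [0, 0, 0], 0.045], [[0.001, 0, 0.04], [0, 0, 0], 0.045], [[0.001, 0, 0.06], [0, 0, 0], 0.045], [[0.001, 0, 0.075], [0, 0, 0], 0.045], [[0.001, 0, 0.081], [0, 0, 0], 0.045], [[0.001, 0, 0.081], [0, 0, 0], 0.045], [[0.001, 0, 0.081], [0, 0, 0], 0.0], [[0.001, 0, 0.081], [0, 0, 0], 0.0], [[0.001, 0, 0.081], [0, 0, 0], 0.0], [[0.001, 0, 0.081], [0, 0, 0], 0.0], [[0.001, 0, 0.081], [0, 0, 0], 0.0], [[0.001, 0, 0.081], [0, 0, 0], 0.0]], "newtons": 30}}

```text
t: 9.7
eef_pos: [0.5343, 0.1186, 0.0645]
eef_rot: [0.976, 0.217, 0.0, 0.0]
ft_force: [0.4, -1.8, 4.2]
finger_gap: 0.0142
gripper_force: 29.9
```

```bash
python3 m.py
```

```text
yaw 25.06 pos [0.5343 0.1186 0.0645] F [ 0.4 -1.8  4.2] M [-0.41  -0.135  0.067] 0.0142 29.9 t 9.7 q6 1.31
```

>>> {"fn": "step_arm", "kwargs": {"motion": [[[0, 0, 0], [0, 0, 4], 0.0], [[0, 0, 0], [0, 0, 10], 0.0], [[0, 0, 0], [0, 0, 16], 0.0], [[0, 0, 0], [0, 0, 22], 0.0], [[0, 0, 0], [0, 0, 28], 0.0], [[0, 0, 0], [0, 0, 33], 0.0], [[0, 0, 0], [0, 0, 37], 0.0], [[0, 0, 0], [0, 0, 41], 0.0], [[0, 0, 0], [0, 0, 41], 0.0]], "newtons": 45}}

```text
t: 10.6
eef_pos: [0.5343, 0.1179, 0.0645]
eef_rot: [0.99, -0.14, 0.0, 0.001]
ft_force: [0.4, -7.7, 3.1]
finger_gap: 0.0135
gripper_force: 44.9
```

```bash
python3 m.py
```

```text
yaw -16.11 pos [0.5343 0.1179 0.0645] F [ 0.4 -7.7  3.1] M [-1.306 -0.096 -0.072] 0.0135 44.9 t 10.6 q6 2.02
```

>>> {"fn": "step_arm", "kwargs": {"motion": [[[0, 0, 0], [0, 0, 1], 0.0], [[0, 0, 0], [0, 0, 2], 0.0], [[0, 0, 0], [0, 0, 3], 0.0], [[0, 0, 0], [0, 0, 4], 0.0], [[0, 0, 0], [0, 0, 5], 0.0], [[0, 0, 0], [0, 0, 5], 0.0]]}}

```text
t: 11.2
eef_pos: [0.5343, 0.1179, 0.0645]
eef_rot: [0.983, -0.182, 0.0, 0.001]
ft_force: [0.1, -8.0, 3.9]
finger_gap: 0.0142
gripper_force: 46.3
```

```bash
python3 m.py
```

```text
yaw -20.94 pos [0.5343 0.1179 0.0645] F [ 0.1 -8.   3.9] M [-1.42  -0.09   0.845] 0.0142 46.3 t 11.2 q6 2.11
```

Both clamps are at their stops. Now over to the screw.

>>> {"fn": "step_arm", "kwargs": {"motion": [[[0, 0, 0], [0, 0, 0], 0.045], [[0, 0, 0], [0, 0, 0], 0.045], [[0, 0, 0], [0, 0, 0], 0.045], [[0, 0, 0], [0, 0, 0], 0.045], [[0, 0, -0.03], [0, 0, 0], 0.045], [[0, 0, -0.07], [0, 0, -8], 0.045], [[0, 0.02, -0.105], [0, 0, -16], 0.045], [[0, 0.05, -0.105], [0, 0, -24], 0.045], [[0.003, 0.08, -0.105], [0, 0, -32], 0.045], [[0.005, 0.11, -0.105], [0, 0, -40], 0.045], [[0.0047, 0.12, -0.105], [0, 0, -48], 0.045], [[0.0047, 0.12, -0.105], [0, 0, -56], 0.045]]}}

```text
t: 12.4
eef_pos: [0.4952, 0.0037, 0.1693]
eef_rot: [0.953, 0.303, 0.0, 0.0]
ft_force: [0.5, 0.4, -0.3]
finger_gap: 0.0452
gripper_force: 0.0
```

>>> {"fn": "step_arm", "kwargs": {"motion": [[[0, 0, 0], [0, 0, -6], 0.045], [[0, 0, 0], [0, 0, -6], 0.045], [[0, 0, 0], [0, 0, -6], 0.045], [[0, 0, 0], [0, 0, -6], 0.045]]}}

```text
t: 12.8
eef_pos: [0.4956, 0.0051, 0.1692]
eef_rot: [0.937, 0.35, -0.0, -0.0]
ft_force: [-1.3, 0.4, 0.1]
finger_gap: 0.0449
gripper_force: 0.0
```

Run:
```python
from h import *
exec(open("m.py").read())
c=vision.calibration("wrist");w=vision.grab_frame("wrist")
hsv=cv2.cvtColor(w,cv2.COLOR_BGR2HSV);m=cv2.inRange(hsv,(12,100,60),(32,255,255));m[240:]=0
u=proj(c,[.4957,.0043,.134])[0];print(u)
cv2.circle(w,tuple(int(v) for v in u),1,(255,0,255),-1)
cv2.imwrite("pics/w5.png",cv2.resize(w[80:320,120:420],(750,600),interpolation=cv2.INTER_CUBIC))
go([.4957,.0043,.066],42)
```

```text
yaw 40.92 pos [0.4956 0.0051 0.1692] F [-1.3  0.4  0.1] M [-0.033  0.019 -0.018] 0.0449 0.0 t 12.8 q6 0.82
[254.08599409 207.93944443]
t 12.85 pos [0.4956 0.0051 0.1691] shift [-0.0004  0.0007  0.1031] turn [-0.01  0.   -1.04]
```

View pics/w5.png

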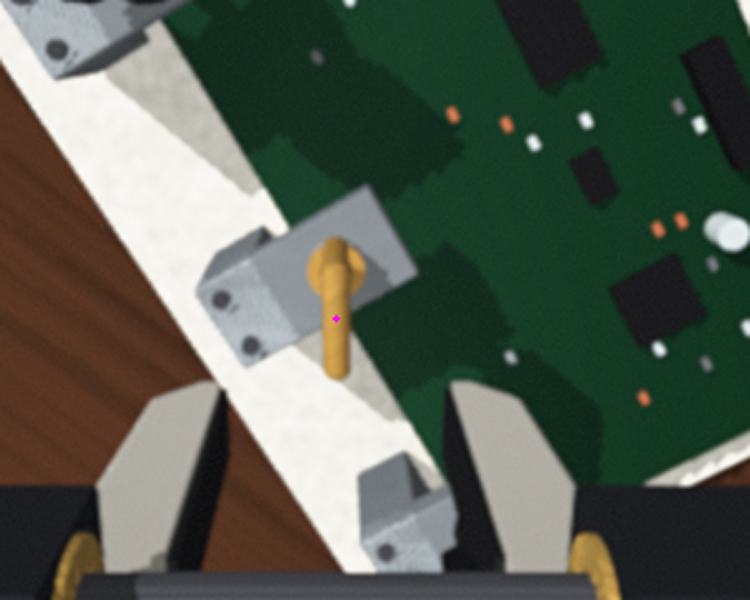

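The paddle runs straight up the view, from (335,245) to (337,378), with the axis at (336,319). I'll descend and grip.

>>> {"fn": "step_arm", "kwargs": {"motion": [[[0, 0.0005, 0.03], [0, 0, 0], 0.045], [[0, 0.0005, 0.055], [0, 0, 0], 0.045], [[0, 0.0005, 0.075], [0, 0, 0], 0.045], [[0, 0.0005, 0.09], [0, 0, 0], 0.045], [[0, 0.0005, 0.098], [0, 0, 0], 0.045], [[0, 0.0005, 0.098], [0, 0, 0], 0.045], [[0, 0.0005, 0.098], [0, 0, 0], 0.0], [[0, 0.0005, 0.098], [0, 0, 0], 0.0], [[0, 0.0005, 0.098], [0, 0, 0], 0.0], [[0, 0.0005, 0.098], [0, 0, 0], 0.0], [[0, 0.0005, 0.098], [0, 0, 0], 0.0], [[0, 0.0005, 0.098], [0, 0, 0], 0.0]], "newtons": 45}}

```text
t: 14.05
eef_pos: [0.4957, 0.005, 0.0714]
eef_rot: [0.936, 0.351, -0.0, -0.0]
ft_force: [-4.0, 3.9, 3.6]
finger_gap: 0.0076
gripper_force: 45.0
```

```bash
python3 m.py
```

```text
yaw 41.07 pos [0.4957 0.005  0.0714] F [-4.   3.9  3.6] M [0.701 0.638 0.037] 0.0076 45.0 t 14.05 q6 0.81
```

Gripped, with a 7.6 mm gap. Next I'll turn it clockwise about 60°.

>>> {"fn": "step_arm", "kwargs": {"motion": [[[0, 0, 0], [0, 0, 4], 0.0], [[0, 0, 0], [0, 0, 10], 0.0], [[0, 0, 0], [0, 0, 16], 0.0], [[0, 0, 0], [0, 0, 22], 0.0], [[0, 0, 0], [0, 0, 28], 0.0], [[0, 0, 0], [0, 0, 34], 0.0], [[0, 0, 0], [0, 0, 40], 0.0], [[0, 0, 0], [0, 0, 46], 0.0], [[0, 0, 0], [0, 0, 51], 0.0], [[0, 0, 0], [0, 0, 55], 0.0], [[0, 0, 0], [0, 0, 57], 0.0], [[0, 0, 0], [0, 0, 57], 0.0]], "newtons": 45}}

```text
t: 15.25
eef_pos: [0.4958, 0.0042, 0.0714]
eef_rot: [0.99, -0.139, -0.0, 0.0]
ft_force: [-3.4, -3.9, 3.1]
finger_gap: 0.0077
gripper_force: 45.0
```

```bash
python3 m.py
```

```text
yaw -15.98 pos [0.4958 0.0042 0.0714] F [-3.4 -3.9  3.1] M [-0.641  0.601 -0.044] 0.0077 45.0 t 15.25 q6 1.81
```

>>> {"fn": "step_arm", "kwargs": {"motion": [[[0, 0, 0], [0, 0, 1], 0.0], [[0, 0, 0], [0, 0, 2], 0.0], [[0, 0, 0], [0, 0, 2], 0.0]]}}

```text
t: 15.55
eef_pos: [0.4958, 0.0042, 0.0713]
eef_rot: [0.988, -0.156, -0.0, 0.0]
ft_force: [-2.5, -4.9, 4.4]
finger_gap: 0.0079
gripper_force: 45.0
```

```bash
python3 m.py
```

```text
yaw -17.93 pos [0.4958 0.0042 0.0713] F [-2.5 -4.9  4.4] M [-0.764  0.755  0.011] 0.0079 45.0 t 15.55 q6 1.84
```

>>> {"fn": "step_arm", "kwargs": {"motion": [[[0, 0, 0], [0, 0, 1], 0.0], [[0, 0, 0], [0, 0, 2], 0.0], [[0, 0, 0], [0, 0, 2], 0.0]]}}

```text
t: 15.85
eef_pos: [0.4958, 0.0042, 0.0714]
eef_rot: [0.985, -0.173, 0.0, 0.0]
ft_force: [-3.4, -5.4, 4.4]
finger_gap: 0.0077
gripper_force: 45.1
```

```bash
python3 m.py
```

```text
yaw -19.91 pos [0.4958 0.0042 0.0714] F [-3.4 -5.4  4.4] M [-0.776  0.665  0.373] 0.0077 45.1 t 15.85 q6 1.88
```

The screw is seated: the vertical moment steps up past about -18°, which matches the panel's direction. A quarter turn back puts the tool at a yaw of about 72°, or 92° from the current command.

>>> {"fn": "step_arm", "kwargs": {"motion": [[[0, 0, 0], [0, 0, -4], 0.0], [[0, 0, 0], [0, 0, -10], 0.0], [[0, 0, 0], [0, 0, -17], 0.0], [[0, 0, 0], [0, 0, -24], 0.0], [[0, 0, 0], [0, 0, -31], 0.0], [[0, 0, 0], [0, 0, -38], 0.0], [[0, 0, 0], [0, 0, -45], 0.0], [[0, 0, 0], [0, 0, -51], 0.0], [[0, 0, 0], [0, 0, -56], 0.0], [[0, 0, 0], [0, 0, -60], 0.0], [[0, 0, 0], [0, 0, -60], 0.0]], "newtons": 45}}

```text
t: 16.95
eef_pos: [0.4957, 0.005, 0.0714]
eef_rot: [0.939, 0.344, -0.0, -0.0]
ft_force: [-4.6, 1.7, 5.2]
finger_gap: 0.0076
gripper_force: 45.0
```

>>> {"fn": "step_arm", "kwargs": {"motion": [[[0, 0, 0], [0, 0, -5], 0.0], [[0, 0, 0], [0, 0, -11], 0.0], [[0, 0, 0], [0, 0, -17], 0.0], [[0, 0, 0], [0, 0, -23], 0.0], [[0, 0, 0], [0, 0, -28], 0.0], [[0, 0, 0], [0, 0, -31], 0.0], [[0, 0, 0], [0, 0, -32], 0.0], [[0, 0, 0], [0, 0, -32], 0.0], [[0, 0, 0], [0, 0, -32], 0.0]]}}

```text
t: 17.85
eef_pos: [0.4953, 0.0052, 0.0713]
eef_rot: [0.808, 0.589, -0.0, -0.001]
ft_force: [-8.8, 3.9, 7.0]
finger_gap: 0.0076
gripper_force: 45.0
```

Run:
```python
from h import *
exec(open("m.py").read())
w=vision.grab_frame("wrist");t=vision.grab_frame("top")
A=cv2.resize(w[100:340,100:420],(400,300),interpolation=cv2.INTER_CUBIC)
B=cv2.resize(t[140:290,190:390],(400,300),interpolation=cv2.INTER_CUBIC)
cv2.imwrite("pics/f.png",np.hstack([A,B]))
```

```text
yaw 72.13 pos [0.4953 0.0052 0.0713] F [-8.8  3.9  7. ] M [0.693 1.497 0.026] 0.0076 45.0 t 17.85 q6 0.27
```

View pics/f.png

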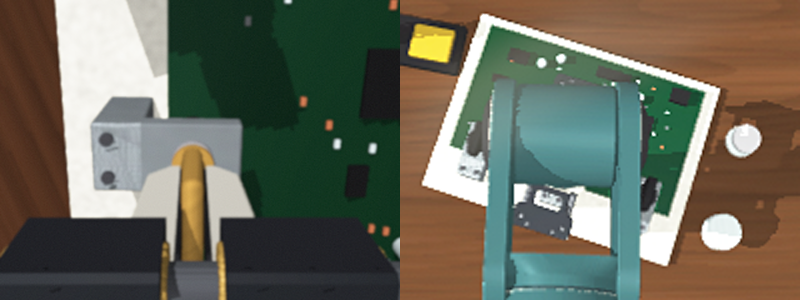

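The last picture shows the paddle at (192,200) gripped square across its post arm. Both clamp bars lie along their arms, and the spool, jar and stand have not moved. Handing in.

```bash
python3 -c "
from plant import arm
print(arm.finish_job())"
```

```text
the job is handed in; nothing more can be done
None
```

I turned both clamp knobs home against their stops, then seated the thumbscrew, backed it off a quarter turn, and handed the job in at about 18 s still gripping it at 45 N; no verdict came back.

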